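# Bring the orange filter under the lens and take the picture

### The arm

A 7-joint arm with a two-finger parallel gripper is mounted at the origin on the work surface; the furniture and walls round the work are solid. World frame = base frame: x ahead of the robot, y to its left, z up, the work surface at z = 0. Lengths are in m, angles in rad, forces in N, time in s.
With the tool pointing down it reaches from about 0.4 to 0.85 m from the base axis. Payload 10.4 kg.
Tool frame: the origin (TCP) lies on the centre line of the jaws, within the pads' length; the fingertips stand 14 mm ahead of it and the grasp point (between the pads) lies 5 mm behind it (tip_reach is the z of the fingertips in the tool frame, in m); z points along the fingers, x is the direction in which the jaws open and shut, and the axes are right-handed (so a half turn about z gives the same grasp; the last joint's range is limited). The gripper opens to 87 mm and grips with 3 to 60 N. Pads are 19 mm wide; open, the fingers measure 117 mm over their backs; the gripper's body (75 mm by 190 mm) begins 51 mm behind the grasp point.
Start: joints at [1.316, 0.332, -0.065, 1.46, 0.022, 1.35, -0.088], TCP at [0.144, -0.608, 0.237] pointing down, gripper open.
Joint ranges: [-2.6, 2.6], [-0.5, 2.12], [-1.47, 1.34], [0.16, 2.42], [-1.27, 4.41], [0.06, 2.06], [-2.6, 2.6]. Speed limits (rad/s): [2.22, 2.22, 2.79, 2.79, 3.14, 3.14, 3.14].

### API

Orientations are given as a unit quaternion [x, y, z, w].
In Python, from bench import * gives the robot as it stands.
- The arm moves only by the tool carry_out, never from a script. Its argument "rows" is a list of rows, each a list of 5 numbers: the closure, from -1 (fully open) to 1 (shut), so that 0 is half open, then the shift along the tool's x, y, z in units of 30 mm (1.0 is 30 mm), then the turn about the tool's z in units of 5 degrees (1.0 is 5 degrees). In form: [[jaw, x, y, z, turn], ...]. A call has 1 to 20 rows; each row shifts and turns the pose as measured when the row begins, along the tool's axes as they then stand; what a row does not reach is not made up. A row lasts 1/12 s, in which the tool goes at most 41.7 mm and 7.16 degrees, less where a joint would pass 70% of its speed; a pose out of reach is approached as far as the arm can. A call is refused whole if a number of a shift passes 1 or a number of a turn 1, either way. A call with a gripper value outside its range is refused whole. The fingers move at their own pace and stop on an object; "force" is the grip in N (left out, the last holds). Time passes only in rows, so rows that do not move let the fingers close. It gives the time, the measured TCP pose, the force and the opening at its end, in the units of the state.
- read_state(): the state, without advancing time (a new reading comes with each control period).
- camera(name): name is "side" or "top" or "wrist"; returns the picture (400x640x3 uint8, blue, green, red); there is no depth.
- camera_info(name): a dict with "fx", "fy", "cx", "cy" (pixels), "dist_coeffs" ([k1, k2, p1, p2, k3] as OpenCV has them; the pictures are not rectified), "extrinsics" (4x4, takes a point from camera to world coordinates); the wrist camera has in their place "tool_from_camera" (4x4, takes a point from camera to tool coordinates, whose origin is the TCP and whose axes are the tool frame's). Camera axes: x right, y down, z forward; pixel columns grow to the right and rows downward; lengths in m; the calibration is good to about 2 mm. A picture is of the moment at which its call begins: read the wrist's pose just before it. camera_info takes no time and is no camera call.
- close_job(): hands the job in, once; it reports no verdict.
Trained networks look in the newest picture that a camera, given by its name, has taken for a name from the list of things; names that differ only in an ending like _2 or _b are one class to them, and where a whole thing is asked for, a point or a joint stands for the part that bears it (a point fixed in the world has none). Each returns a list of dicts, best first, with "conf" (0 to 1); they miss things now and then, are a little off and sometimes report something else, mostly with a low value. They report only what shows in the picture. A call takes as long as a camera call. They do not tell look-alikes from the thing itself.
- recognise(query, camera): "box" ([centre column, centre row, width, height] in pixels, round what is visible of it).
- silhouettes(query, camera): "mask" (400x640 bool, what is visible of it) and "box" ([centre column, centre row, width, height] in pixels, round what is visible of it).
- pinpoint(query, camera): "xy" ([column, row] in pixels: a listed point, or the origin of a listed thing).
The state is a dict: "time": time; "joint_positions": joint angles; "joint_vel": joint speeds; "joint_torque": joint torques, N m; "ee_pos": TCP position; "eef_rot": TCP orientation; "ft_force": force on the tool from outside, world axes, zero at the start; "torque": the same for the moment, N m; "width": finger opening in m.
Only numpy, scipy, OpenCV 4.12 (cv2) and the standard library are available. Lean on these libraries where they do the work, as an engineer would, in place of code of your own. Each camera call takes 0.05 s, during which the arm holds its last target. There are 200 camera calls.

### The job

Push the filter turret round by its tabs, step by step and either way, until the orange filter clicks home under the camera lens; then press the red release button fully down to take the picture and let it come up again. Push the tabs from one side only, without pinching them; keep off the filters and the camera, do not press the button before the orange filter is home, and leave the sherd under the lens and the other things on the table where they are.

Things in the scene. Friction and masses are not known exactly. Their poses are not given: they have to be found in the camera images.
- imaging_stand: Fixed camera stand. Origin on the table straight below the turret's axis; +x points from the turret to the column, +y to the left of that, z up. Board x -85..170, y -100..100 mm, top at z = 15 mm; column 30 mm square at x = 145 mm, 305 mm tall. A fork (z = 100 to 106 mm, all of it at x > -28 mm) and detent parts under the disc carry the turret; in front of x = -28 mm all below the turret is free.
- turret (a joint): Turret angle, rad, growing anticlockwise seen from above, turns endlessly; 0 (or any full turn) = orange under the lens. Six click stops at multiples of 1.047 rad: a sprung ball draws it to the nearest one (up to about 0.25 N m, 2 to 3 N at a tab), so once pushed over half-way (0.524 rad) it snaps on into the next stop by itself, ahead of the finger, and stays. Starts at any stop but orange.
- turret_centre (a point): Point on the turret's upright axis at the top face of its black disc (radius 90 mm, z = 119 to 125 mm). A knurled steel nut here, radius 19 mm, rises to z = 141 mm. Six black upright thumb tabs stand out from the rim, one midway between each two filters, with free air beyond and on both sides of them.
- orange_filter (a point): Centre of the orange glass filter (39 mm across) at the disc's top face, 55 mm from the turret's axis; moves with the turret.
- lens_axis (a point): Point straight below the lens at the disc's top face, 55 mm from the turret's axis on the stand's +x side. The orange filter is home when its centre lies here.
- filters: The six round filters, 39 mm across, centres 55 mm from the axis, 2 mm proud of the disc (up to z = 127 mm); anticlockwise from above: orange, clear, green, blank metal plug, dark blue, dark violet, each with a dot of its colour near the rim. Not to be touched. Origin on the turret's axis.
- tab_faces_anticlockwise: The anticlockwise-looking halves of the six tabs; pushing on them turns the turret clockwise. Each tab is 7 mm thick in all, reaches from 86 to 114 mm from the axis and from z = 112 to 136 mm. Tabs stand at angles turret + 0.524 + k x 1.047 rad, anticlockwise from the stand's +x: at a stop two tabs face the robot, 30 degrees either side of the stand's -x. Origin on the axis, z = 119 mm.
- tab_faces_clockwise: The clockwise-looking halves of the six tabs: pushing on these faces turns the turret anticlockwise. Origin on the turret's axis, at z = 119 mm.
- camera: Small camera (36 mm square, z = 187 to 231 mm, cable above it) with a black lens (37 mm across, z = 139 to 187 mm) above the lens axis, held by a bracket to the column. Not to be touched. Origin that of the stand.
- release_box: Fixed light grey box, 82 x 62 mm, 53 mm tall, beside the stand (on its -y side), with the red release button on top. Origin on the table at its middle.
- release (a joint): Travel of the red release button, m: 0 up, 0.006 fully down; springs back. It takes about 1.5 N to start and 5 N fully down.
- release_top (a point): Centre of the top face of the red button (26 mm across), 75 mm above the table when up; pressed straight down. It stands 10 mm above its black collar.
- sherd_in_view: Flat blue glazed sherd, 71 x 53 x 14 mm, loose on the board under the lens. Origin at the middle of its underside. Not to be touched.
- sherd_b: Loose blue and white sherd on the table, 51 x 55 x 14 mm. Origin at the middle of its underside. Leave alone.
- turq_a: Loose turquoise sherd on the table, 52 x 49 x 13 mm. Origin at the middle of its underside. Leave alone.
- jar_honey: Loose glass jar with a red lid, 72 mm across, 95 mm tall, upright on the table. Origin at the middle of its underside. Leave alone.
- marker: Loose dark pen lying on the table, 165 mm long, 12 mm thick. Origin at the middle of its underside. Leave alone.
Mind the look-alikes: they are no part of the job. What is shaped like the release_box but purple is not meant.

How it is judged:
By the outcome, as a careful person would: the job done as asked, in the order asked, and still so for the second after the job is handed in, with the robot touching nothing.
It also fails if it takes over 58 s, if anything falls off the work surface, if the arm or the gripper's body presses on something with over 40 N, if the wrist force passes 120 N, or if a joint passes its speed limit or range.

## Working session

There is one attempt and no reset: what is moved stays moved. The work goes in short steps, Python scripts to look and compute and a tool call to move; the robot and the scene stay as the last step left them, time stands still between calls to the robot, and variables do not carry over. Pictures are saved under pics/ and viewed, about 8 in all and at most 12, crops included, and the job is handed in when it is done.

Besides the shell and the picture viewer there is one more tool, called after "Emit:" as name(argument=value, ...), one argument or row to a line, values as JSON. carry_out: Moves the arm, as the interface text tells. Its arguments: {"type":"object","properties":{"rows":{"type":"array","items":{"type":"array","items":{"type":"number"}}},"force":{"type":"number"}},"required":["rows"]}

```bash
mkdir -p pics
cat > h.py <<'E'
from bench import *
import numpy as np, cv2
from scipy.spatial.transform import Rotation as R
def ray(cam,uv,st=None):
    i=camera_info(cam);K=np.array([[i['fx'],0,i['cx']],[0,i['fy'],i['cy']],[0,0,1.]])
    n=cv2.undistortPoints(np.array([[uv]],float),K,np.array(i['dist_coeffs'],float))[0,0]
    if 'extrinsics' in i: T=np.array(i['extrinsics'])
    else:
        W=np.eye(4);W[:3,:3]=R.from_quat(st['eef_rot']).as_matrix();W[:3,3]=st['ee_pos'];T=W@np.array(i['tool_from_camera'])
    return T[:3,3],T[:3,:3]@np.array([n[0],n[1],1])
def onz(cam,uv,z,st=None):
    o,d=ray(cam,uv,st);return o+d*(z-o[2])/d[2]
def proj(cam,p):
    i=camera_info(cam);K=np.array([[i['fx'],0,i['cx']],[0,i['fy'],i['cy']],[0,0,1.]])
    T=np.linalg.inv(np.array(i['extrinsics']))
    return cv2.projectPoints((T[:3,:3]@np.array(p,float)+T[:3,3])[None],np.zeros(3),np.zeros(3),K,np.array(i['dist_coeffs'],float))[0][0,0]
E
python3 - <<'E'
from h import *
st=read_state();print({k:np.round(v,3) for k,v in st.items()})
for c in['top','side']:
    im=camera(c);cv2.imwrite(f'pics/{c}0.png',im)
    for q,z in[('turret_centre',.125),('orange_filter',.125),('lens_axis',.125),('release_top',.075),('imaging_stand',0),('release_box',0)]:
        for r in pinpoint(q,c)[:2]: print(c,q,round(r['conf'],2),np.round(r['xy'],1),np.round(onz(c,r['xy'],z),3))
E
```

```text
{'time': np.float64(0.0), 'joint_positions': array([ 1.316,  0.333, -0.065,  1.461,  0.022,  1.35 , -0.089]), 'joint_vel': array([ 0.   , -0.   ,  0.   , -0.   , -0.001,  0.001,  0.002]), 'joint_torque': array([-1.0000e-03, -6.2324e+01,  2.4000e-02, -3.8991e+01, -6.1000e-02,
        3.9000e-02,  0.0000e+00]), 'ee_pos': array([ 0.143, -0.608,  0.236]), 'eef_rot': array([ 0.784, -0.621, -0.001, -0.   ]), 'ft_force': array([-0.833,  0.414,  0.929]), 'torque': array([ 0.024, -0.031,  0.049]), 'width': np.float64(0.087)}
top turret_centre 0.81 [240.1 137.7] [0.548 0.067 0.125]
top orange_filter 0.71 [236.5 163.7] [0.478 0.074 0.125]
top orange_filter 0.37 [409.2 150. ] [ 0.518 -0.379  0.125]
top lens_axis 0.66 [240.1 119.1] [0.599 0.068 0.125]
top release_top 0.54 [314.3 183. ] [ 0.436 -0.129  0.075]
top release_top 0.54 [341.7 240. ] [ 0.283 -0.203  0.075]
top imaging_stand 0.76 [248.7 152.7] [0.535 0.062 0.   ]
top imaging_stand 0.42 [328.6 132.5] [ 0.596 -0.168  0.   ]
top release_box 0.82 [383. 281.] [ 0.172 -0.322  0.   ]
top release_box 0.73 [327.8 135.3] [ 0.588 -0.166  0.   ]
side turret_centre 0.76 [219.5 236.4] [0.535 0.079 0.125]
side turret_centre 0.21 [251.6 213.2] [ 0.509 -0.015  0.125]
side orange_filter 0.94 [237.2 244.6] [0.488 0.087 0.125]
side lens_axis 0.36 [251.8 211.4] [ 0.511 -0.02   0.125]
side lens_axis 0.21 [332.9 167.8] [ 0.405 -0.251  0.125]
side release_top 0.66 [295.2 210.3] [ 0.45  -0.116  0.075]
side release_top 0.58 [255.  189.5] [ 0.58  -0.156  0.075]
side imaging_stand 0.74 [226.5 270.8] [0.546 0.059 0.   ]
side release_box 0.88 [424.5 211.1] [ 0.171 -0.324  0.   ]
side release_box 0.75 [255.6 210.9] [ 0.587 -0.16   0.   ]
```

```bash
python3 -c "
import cv2;a=cv2.imread('pics/top0.png');b=cv2.imread('pics/side0.png');cv2.imwrite('pics/both.png',cv2.resize(cv2.vconcat([a,b]),(800,1000))[:, :]) "; ls pics
```

```text
both.png
side0.png
top0.png
```

View pics/top0.png

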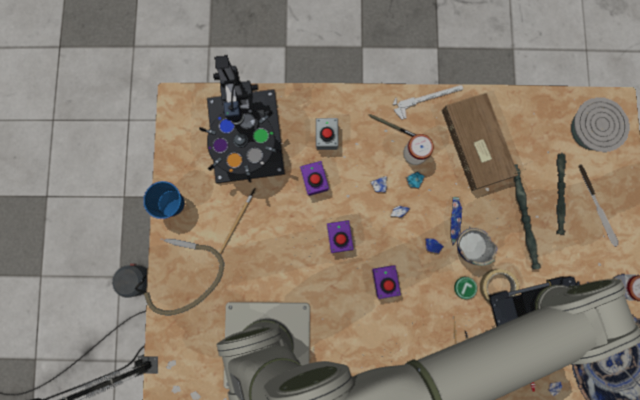

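View pics/side0.png

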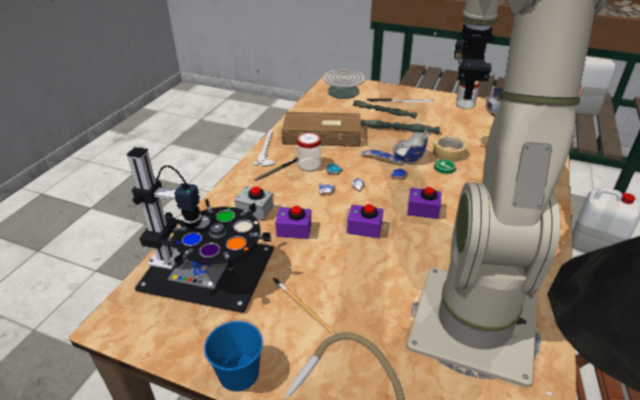

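The top view shows the grey box at (327,133), purple look-alikes at (315,178), (340,238) and (386,281), and the turret at (240,138) with orange at (235,160). The side view agrees: grey box at (255,200), orange at (237,243). The one I want is the grey box's button. Next, one close crop to confirm it and a fit of the stand pose.

Run:
```python
from h import *
im=cv2.imread('pics/top0.png');cv2.imwrite('pics/crop.png',cv2.resize(im[50:195,190:350],None,fx=5,fy=4.1*5/4.1,interpolation=cv2.INTER_CUBIC)[:600+125,:800][::1])
c=cv2.imread('pics/crop.png');cv2.imwrite('pics/crop.png',c[125:725])
# coloured blobs
for n,cam in[('t','top'),('s','side')]:
    im=cv2.imread(f'pics/{cam}0.png');hsv=cv2.cvtColor(im,cv2.COLOR_BGR2HSV)
    w=(205,100,280,180) if cam=='top' else (165,195,280,270)
    for nm,lo,hi in[('orange',(8,180,150),(20,255,255)),('green',(50,150,80),(80,255,255)),('blue',(110,180,140),(125,255,255)),('violet',(128,100,50),(150,255,200))]:
        m=cv2.inRange(hsv,lo,hi);mm=np.zeros_like(m);mm[w[1]:w[3],w[0]:w[2]]=m[w[1]:w[3],w[0]:w[2]]
        k,l,s,ce=cv2.connectedComponentsWithStats(mm)
        if k>1:
            j=1+s[1:,4].argmax();print(cam,nm,s[j,4],ce[j].round(1),onz(cam,ce[j],.127).round(4))
    m=cv2.inRange(hsv,(0,180,120),(6,255,255))|cv2.inRange(hsv,(174,180,120),(180,255,255))
    k,l,s,ce=cv2.connectedComponentsWithStats(m)
    for j in range(1,k):
        if s[j,4]>40: print(cam,'red',s[j,4],ce[j].round(1),onz(cam,ce[j],.075).round(4))
for uv in[(208,97),(274,90),(284,177),(216,182)]: print('board',onz('top',uv,.015).round(3))
```

```text
top orange 106 [233.8 159.6] [0.4891 0.0814 0.127 ]
top green 119 [260.2 135.2] [0.5547 0.0137 0.127 ]
top blue 102 [226.1 125.5] [0.5807 0.1047 0.127 ]
top violet 133 [219.8 144.7] [0.5286 0.1195 0.127 ]
top red 47 [327.1 132.5] [ 0.5764 -0.1631  0.075 ]
top red 52 [315.2 178.7] [ 0.448  -0.1313  0.075 ]
top red 57 [340.4 238.8] [ 0.2862 -0.1996  0.075 ]
top red 62 [388.3 285. ] [ 0.165  -0.3262  0.075 ]
side orange 157 [236.  242.8] [0.4913 0.0851 0.127 ]
side green 122 [224.8 216. ] [0.5575 0.0179 0.127 ]
side blue 144 [191.5 238.7] [0.5837 0.1081 0.127 ]
side violet 156 [209.4 249.8] [0.531  0.1231 0.127 ]
side red 54 [255.2 190. ] [ 0.578  -0.1545  0.075 ]
side red 52 [429. 190.] [ 0.1681 -0.3161  0.075 ]
side red 60 [628.  196.7] [-0.3039 -0.4722  0.075 ]
side red 63 [368.8 208.1] [ 0.2882 -0.1891  0.075 ]
side red 64 [295.8 209.5] [ 0.4499 -0.1194  0.075 ]
board [0.696 0.182 0.015]
board [ 0.718 -0.009  0.015]
board [ 0.462 -0.042  0.015]
board [0.447 0.15  0.015]
```

View pics/crop.png

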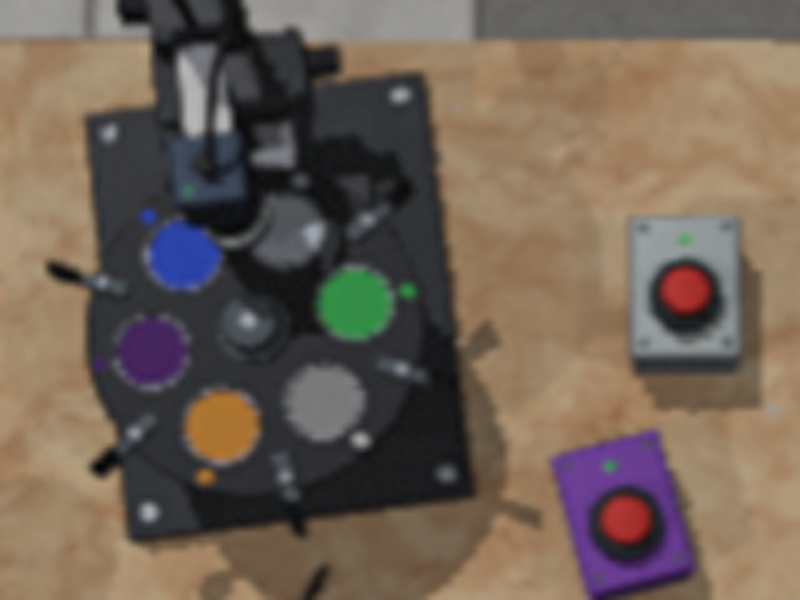

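The crop shows the true grey box with its red button at crop (685,290). Orange is at (222,427), and the lens sits at an odd angle between the blue and blank filters. I'll check the stand yaw against the turret angle.

Run:
```python
from h import *
from scipy.optimize import least_squares
im=camera('top');cv2.imwrite('pics/top1.png',im)
hsv=cv2.cvtColor(im,cv2.COLOR_BGR2HSV)
for nm,lo,hi in[('orange',(8,180,150),(20,255,255)),('green',(50,150,80),(80,255,255))]:
    m=cv2.inRange(hsv,lo,hi);m[:, :205]=0;m[:,280:]=0;m[180:]=0
    k,l,s,ce=cv2.connectedComponentsWithStats(m);j=1+s[1:,4].argmax();print(nm,ce[j])
C=np.array([.5415,.0666])
a=np.radians(7);R2=np.array([[np.cos(a),-np.sin(a)],[np.sin(a),np.cos(a)]])
big=cv2.resize(im[40:190,190:350],None,fx=5,fy=5,interpolation=cv2.INTER_CUBIC)
def dot(x,y,z,c):
    p=proj('top',[*(C+R2@[x,y]),z]);q=((p-[190,40])*5+2).astype(int);cv2.circle(big,tuple(map(int,q)),4,c,-1)
for x,y in[(-.085,-.1),(-.085,.1),(.17,-.1),(.17,.1)]: dot(x,y,.015,(0,255,255))
dot(.055,0,.125,(255,255,0)); 
for x in(.037,.073):
    for y in(-.018,.018): dot(x,y,.231,(255,0,255))
for x in(.13,.16):
    for y in(-.015,.015): dot(x,y,.305,(0,0,255))
for k in range(6):
    t=np.radians(157+30+60*k); dot(.114*np.cos(t),.114*np.sin(t),.136,(0,255,0))
cv2.imwrite('pics/chk.png',big[:600] if False else cv2.resize(big,(640,600)))
print(read_state()['time'])
```

```text
orange [233.81651376 159.55963303]
green [260.22881356 135.18644068]
0.75
```

View pics/chk.png

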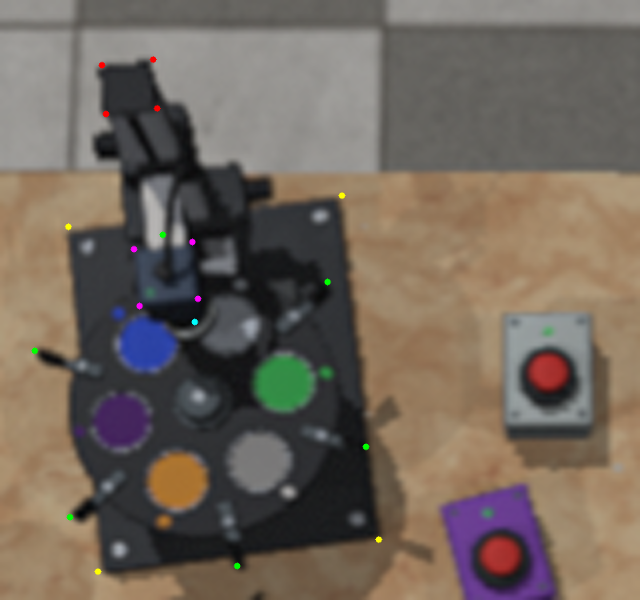

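The stand model at yaw 7° fits: centre is about (0.5415, 0.0666), and the tab ends line up. The turret rests at about 157° relative to the stand, which is off a stop, so the tabs are at 187° and 247°. I'll push clockwise on the -y side of the robot-side tabs. First I move across high up with the jaws shut.

Emit:
carry_out(
  rows=[
    [1,0.23,-0.97,0,0],
    [1,0.23,-0.97,0,0],
    [1,0.23,-0.97,0,0],
    [1,0.23,-0.97,0,0],
    [1,0.23,-0.97,0,0],
    [1,0.23,-0.97,0,0],
    [1,0.23,-0.97,0,0],
    [1,0.23,-0.97,0,0],
    [1,0.23,-0.97,0,0],
    [1,0.23,-0.97,0,0],
  ],
  force=20,
)

```text
time: 1.58
ee_pos: [0.4441, -0.6144, 0.2369]
eef_rot: [0.779, -0.627, -0.001, 0.003]
ft_force: [-0.1, -0.7, 0.3]
width: 0.0288
```

Emit:
carry_out(
  rows=[
    [1,-0.97,-0.23,0,0],
    [1,-0.97,-0.23,0,0],
    [1,-0.97,-0.23,0,0],
    [1,-0.97,-0.23,0,0],
    [1,-0.97,-0.23,0,0],
    [1,-0.97,-0.23,0,0],
    [1,-0.97,-0.23,0,0],
    [1,-0.97,-0.23,0,0],
    [1,-0.97,-0.23,0,0],
    [1,-0.97,-0.23,0,0],
    [1,-0.97,-0.23,0,0],
    [1,-0.97,-0.23,0,0],
    [1,-0.97,-0.23,0,0],
    [1,-0.97,-0.23,0,0],
    [1,-0.97,-0.23,0,0],
    [1,-0.97,-0.23,0,0],
    [1,-0.97,-0.23,0,0],
    [1,-0.97,-0.23,0,0],
  ],
)

```text
time: 3.08
ee_pos: [0.4578, -0.0539, 0.2266]
eef_rot: [0.779, -0.626, -0.004, 0.001]
ft_force: [-0.1, 0.1, 0.0]
width: 0.0004
```

Emit:
carry_out(
  rows=[
    [1,0,0,0,-1],
    [1,0,0,0,-1],
    [1,0,0,0,-1],
    [1,0,0,0,-1],
    [1,0,0,0,-1],
    [1,0,0,0,-1],
    [1,0,0,0,-1],
    [1,0,0,0,-1],
    [1,0,0,0,-1],
    [1,0,0,0,-1],
    [1,0,0,0,-1],
    [1,0,0,0,-1],
    [1,0,0,0,-1],
    [1,0,0,0,-1],
    [1,0,0,0,-1],
    [1,0,0,0,-1],
    [1,0,0,0,-1],
    [1,0,0,0,-1],
    [1,0,0,0,-1],
    [1,0,0,0,-1],
  ],
)

```text
time: 4.75
ee_pos: [0.4584, -0.044, 0.2305]
eef_rot: [0.97, 0.241, 0.001, -0.0]
ft_force: [-0.2, 0.7, -0.3]
width: 0.0004
```

```bash
cat >> h.py <<'E'
C=np.array([.5415,.0666]);YAW=7.
def where(rel=None,r=.112,z=.13,az=None):
    s=read_state();p=np.array(s['ee_pos']);M=R.from_quat(s['eef_rot']).as_matrix()
    d=p[:2]-C;print('t',round(float(s['time']),2),'pos',p.round(4),'xaz',np.degrees(np.arctan2(M[1,0],M[0,0])).round(1),'rel',(np.degrees(np.arctan2(d[1],d[0]))-YAW).round(1)%360,'r',np.hypot(*d).round(4),'tilt',M[2,2].round(4),'F',np.round(s['ft_force'],1),'w',round(float(s['width']),3),'q',np.round(s['joint_positions'],2))
    if rel is not None:
        a=np.radians(rel+YAW);goto([*(C+r*np.array([np.cos(a),np.sin(a)])),z])
def goto(t):
    s=read_state();M=R.from_quat(s['eef_rot']).as_matrix()
    print('target',np.round(t,4),'tool shift units',(M.T@(np.array(t)-s['ee_pos'])/.03).round(2))
E
python3 -c "
from h import *
where(217,.112,.185)"
```

```text
t 4.75 pos [ 0.4584 -0.044   0.2305] xaz 27.9 rel 226.1 r 0.1384 tilt -1.0 F [-0.2  0.7 -0.3] w 0.0 q [ 0.5  -0.   -0.5   1.86 -0.    1.28  0.49]
target [ 0.4609 -0.0112  0.185 ] tool shift units [ 0.59 -0.93  1.52]
```

Emit:
carry_out(
  rows=[
    [1,0.3,-0.47,0.5,0],
    [1,0.3,-0.46,0.5,0],
    [1,0,0,0,0],
  ],
)

```text
time: 5.0
ee_pos: [0.462, -0.011, 0.2008]
eef_rot: [0.97, 0.244, 0.002, 0.001]
ft_force: [-1.5, 0.1, 0.4]
width: 0.0006
```

Run:
```python
from h import *
where(217,.112,.13)
im=camera('side');w=camera('wrist')
big=cv2.resize(im[120:300,140:340],None,fx=2.4,fy=2.4,interpolation=cv2.INTER_CUBIC)
cv2.imwrite('pics/s2.png',cv2.vconcat([big, cv2.resize(w,(480,300))[:168]])if 0 else big)
```

```text
t 5.0 pos [ 0.462  -0.011   0.2008] xaz 28.2 rel 217.3 r 0.1111 tilt -1.0 F [-1.5  0.1  0.4] w 0.001 q [ 0.46  0.02 -0.54  1.9   0.01  1.22  0.41]
target [ 0.4609 -0.0112  0.13  ] tool shift units [-0.04 -0.02  2.36]
```

View pics/s2.png

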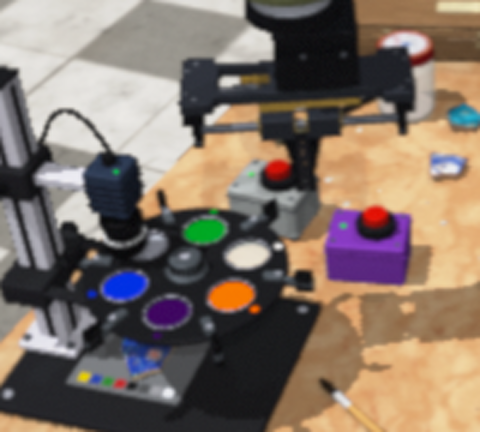

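The shut fingers (crop (302,190)) hang between the tabs at (265,212) and (303,280), clear of everything. Going down.

Emit:
carry_out(
  rows=[
    [1,-0.02,0,0.6,0],
    [1,-0.02,0,0.6,0],
    [1,0,0,0.6,0],
    [1,0,0,0.5,0],
    [1,0,0,0,0],
  ],
)

```text
time: 5.52
ee_pos: [0.4652, -0.0192, 0.1364]
eef_rot: [0.971, 0.24, 0.006, 0.004]
ft_force: [-0.7, -0.3, -0.3]
width: 0.0007
```

```bash
python3 -c "
from h import *
where(210,.112,.13);where(200,.112,.13);where(190,.112,.13);where(183,.112,.13)"
```

```text
t 5.52 pos [ 0.4652 -0.0192  0.1364] xaz 27.8 rel 221.3 r 0.1148 tilt -0.9999 F [-0.7 -0.3 -0.3] w 0.001 q [ 0.46  0.09 -0.53  1.98  0.06  1.07  0.38]
target [ 0.4521 -0.0008  0.13  ] tool shift units [-0.1  -0.75  0.2 ]
t 5.52 pos [ 0.4652 -0.0192  0.1364] xaz 27.8 rel 221.3 r 0.1148 tilt -0.9999 F [-0.7 -0.3 -0.3] w 0.001 q [ 0.46  0.09 -0.53  1.98  0.06  1.07  0.38]
target [0.4417 0.0158 0.13  ] tool shift units [-0.15 -1.4   0.2 ]
t 5.52 pos [ 0.4652 -0.0192  0.1364] xaz 27.8 rel 221.3 r 0.1148 tilt -0.9999 F [-0.7 -0.3 -0.3] w 0.001 q [ 0.46  0.09 -0.53  1.98  0.06  1.07  0.38]
target [0.4344 0.0339 0.13  ] tool shift units [-0.09 -2.04  0.19]
t 5.52 pos [ 0.4652 -0.0192  0.1364] xaz 27.8 rel 221.3 r 0.1148 tilt -0.9999 F [-0.7 -0.3 -0.3] w 0.001 q [ 0.46  0.09 -0.53  1.98  0.06  1.07  0.38]
target [0.4312 0.0472 0.13  ] tool shift units [ 0.03 -2.49  0.19]
```

Emit:
carry_out(
  rows=[
    [1,-0.05,-0.25,0.08,0],
    [1,-0.04,-0.25,0.06,0],
    [1,-0.03,-0.25,0.05,0],
    [1,-0.02,-0.25,0,0],
    [1,-0.01,-0.25,0,0],
    [1,0,-0.25,0,0],
    [1,0,-0.25,0,0],
    [1,0,-0.2,0,0],
  ],
)

```text
time: 6.18
ee_pos: [0.4338, 0.0334, 0.1348]
eef_rot: [0.971, 0.239, 0.01, 0.006]
ft_force: [-0.5, -0.8, 0.2]
width: 0.0007
```

```bash
cat >> h.py <<'E'
def turret():
    im=camera('side');hsv=cv2.cvtColor(im,cv2.COLOR_BGR2HSV);off=np.array([.0023,.0037])
    for i,(nm,lo,hi,mn) in enumerate([('orange',(8,180,150),(20,255,255),0),('green',(50,150,80),(80,255,255),120),('blue',(110,180,140),(125,255,255),240),('violet',(128,100,50),(150,255,200),300)]):
        m=cv2.inRange(hsv,lo,hi);m[:195]=0;m[275:]=0;m[:,:165]=0;m[:,285:]=0
        k,l,s,ce=cv2.connectedComponentsWithStats(m)
        if k>1:
            j=1+s[1:,4].argmax();p=onz('side',ce[j],.127)[:2]-off-C
            print(nm,s[j,4],'r',np.hypot(*p).round(4),'turret',((np.degrees(np.arctan2(p[1],p[0]))-YAW-mn)%360).round(1))
    return im
E
python3 -c "
from h import *
where(183,.112,.13);turret()"
```

```text
t 6.18 pos [0.4338 0.0334 0.1348] xaz 27.6 rel 190.1 r 0.1127 tilt -0.9998 F [-0.5 -0.8  0.2] w 0.001 q [ 0.4   0.02 -0.59  2.05  0.02  1.05  0.28]
target [0.4312 0.0472 0.13  ] tool shift units [ 0.13 -0.45  0.16]
orange 153 r 0.0541 turret 152.0
green 36 r 0.0475 turret 162.4
blue 139 r 0.0547 turret 150.9
violet 153 r 0.0545 turret 151.4
```

Emit:
carry_out(
  rows=[
    [1,0.04,-0.2,0.06,0],
    [1,0.04,-0.2,0.05,0],
    [1,0.03,-0.2,0,0],
    [1,0,0,0,0],
    [1,0,0,0,0],
    [1,0,0,0,0],
  ],
)

```text
time: 6.73
ee_pos: [0.4271, 0.0545, 0.1308]
eef_rot: [0.971, 0.24, 0.009, 0.005]
ft_force: [-0.5, 0.8, 1.0]
width: 0.0004
```

```bash
python3 -c "
from h import *
where(183,.112,.13);turret()"
```

```text
t 6.73 pos [0.4271 0.0545 0.1308] xaz 27.7 rel 179.0 r 0.115 tilt -0.9998 F [-0.5  0.8  1. ] w 0.0 q [ 0.38  0.02 -0.62  2.06  0.02  1.05  0.24]
target [0.4312 0.0472 0.13  ] tool shift units [0.01 0.28 0.03]
orange 159 r 0.0547 turret 125.7
green 99 r 0.0546 turret 124.1
blue 114 r 0.0545 turret 127.5
violet 151 r 0.0548 turret 125.7
```

Emit:
carry_out(
  rows=[
    [1,-0.1,0.1,-0.7,0],
    [1,0,0,-0.7,0],
    [1,0,0,-0.4,0],
    [1,0,0,0,0],
  ],
)

```text
time: 7.12
ee_pos: [0.4239, 0.0495, 0.1857]
eef_rot: [0.971, 0.239, 0.008, 0.005]
ft_force: [0.3, -0.9, -1.2]
width: 0.0003
```

```bash
python3 -c "
from h import *
where(238,.114,.185);turret()"
```

```text
t 7.12 pos [0.4239 0.0495 0.1857] xaz 27.7 rel 181.3 r 0.1188 tilt -0.9998 F [ 0.3 -0.9 -1.2] w 0.0 q [ 0.4  -0.06 -0.6   2.   -0.03  1.17  0.29]
target [ 0.4933 -0.0367  0.185 ] tool shift units [0.71 3.62 0.08]
orange 164 r 0.0545 turret 122.2
green 124 r 0.0548 turret 122.4
blue 98 r 0.0531 turret 124.2
violet 243 r 0.1334 turret 268.7
```

Emit:
carry_out(
  rows=[
    [1,0.1,0.6,-0.1,0],
    [1,0.1,0.6,0,0],
    [1,0.1,0.6,0,0],
    [1,0.15,0.6,0,0],
    [1,0.15,0.6,0,0],
    [1,0.1,0.6,0,0],
    [1,0,0,0,-1],
    [1,0,0,0,-1],
    [1,0,0,0,-1],
    [1,0,0,0,0],
  ],
)

```text
time: 8.0
ee_pos: [0.4947, -0.0481, 0.1771]
eef_rot: [0.931, 0.366, 0.001, 0.003]
ft_force: [-0.3, -0.2, -0.6]
width: 0.0005
```

```bash
python3 -c "
from h import *
where(238,.114,.185);turret()"
```

```text
t 8.0 pos [ 0.4947 -0.0481  0.1771] xaz 42.9 rel 240.8 r 0.1239 tilt -1.0 F [-0.3 -0.2 -0.6] w 0.001 q [ 0.49  0.13 -0.52  1.85  0.07  1.18  0.7 ]
target [ 0.4933 -0.0367  0.185 ] tool shift units [ 0.22 -0.31 -0.27]
orange 164 r 0.0545 turret 122.2
green 124 r 0.0548 turret 122.4
blue 100 r 0.0528 turret 124.1
violet 221 r 0.1336 turret 267.6
```

Emit:
carry_out(
  rows=[
    [1,0.15,-0.2,0,0],
    [1,0.1,-0.15,0.4,0],
    [1,0,0,0.5,0],
    [1,0,0,0.5,0],
    [1,0,0,0.1,0],
    [1,0,0,0,0],
  ],
)

```text
time: 8.55
ee_pos: [0.4929, -0.0332, 0.1286]
eef_rot: [0.935, 0.356, 0.001, 0.002]
ft_force: [0.4, 0.7, 0.4]
width: 0.0004
```

```bash
python3 -c "
from h import *
where(220,.112,.13);where(200,.112,.13);where(190,.112,.13);where(183,.112,.13);"
```

```text
t 8.55 pos [ 0.4929 -0.0332  0.1286] xaz 41.7 rel 237.0 r 0.111 tilt -1.0 F [0.4 0.7 0.4] w 0.0 q [ 0.46  0.18 -0.53  1.91  0.1   1.08  0.62]
target [ 0.4651 -0.0153  0.13  ] tool shift units [-0.3  -1.06 -0.05]
t 8.55 pos [ 0.4929 -0.0332  0.1286] xaz 41.7 rel 237.0 r 0.111 tilt -1.0 F [0.4 0.7 0.4] w 0.0 q [ 0.46  0.18 -0.53  1.91  0.1   1.08  0.62]
target [0.4417 0.0158 0.13  ] tool shift units [-0.19 -2.35 -0.06]
t 8.55 pos [ 0.4929 -0.0332  0.1286] xaz 41.7 rel 237.0 r 0.111 tilt -1.0 F [0.4 0.7 0.4] w 0.0 q [ 0.46  0.18 -0.53  1.91  0.1   1.08  0.62]
target [0.4344 0.0339 0.13  ] tool shift units [ 0.03 -2.97 -0.06]
t 8.55 pos [ 0.4929 -0.0332  0.1286] xaz 41.7 rel 237.0 r 0.111 tilt -1.0 F [0.4 0.7 0.4] w 0.0 q [ 0.46  0.18 -0.53  1.91  0.1   1.08  0.62]
target [0.4312 0.0472 0.13  ] tool shift units [ 0.25 -3.37 -0.06]
```

Emit:
carry_out(
  rows=[
    [1,-0.1,-0.3,0,0],
    [1,-0.1,-0.3,0,0],
    [1,-0.1,-0.3,0,0],
    [1,-0.02,-0.25,0,0],
    [1,0.02,-0.25,0,0],
    [1,0.03,-0.25,0,0],
    [1,0.04,-0.25,0,0],
    [1,0.06,-0.2,0,0],
    [1,0,0,0,0],
  ],
)

```text
time: 9.3
ee_pos: [0.444, 0.0154, 0.1317]
eef_rot: [0.935, 0.354, 0.003, 0.004]
ft_force: [-0.6, -0.4, 0.2]
width: 0.0006
```

```bash
python3 -c "
from h import *
where(190,.112,.13);where(181,.112,.13);turret()"
```

```text
t 9.3 pos [0.444  0.0154 0.1317] xaz 41.5 rel 200.7 r 0.1101 tilt -0.9999 F [-0.6 -0.4  0.2] w 0.001 q [ 0.43  0.06 -0.58  2.03  0.04  1.06  0.55]
target [0.4344 0.0339 0.13  ] tool shift units [ 0.17 -0.67  0.05]
t 9.3 pos [0.444  0.0154 0.1317] xaz 41.5 rel 200.7 r 0.1101 tilt -0.9999 F [-0.6 -0.4  0.2] w 0.001 q [ 0.43  0.06 -0.58  2.03  0.04  1.06  0.55]
target [0.4306 0.051  0.13  ] tool shift units [ 0.45 -1.19  0.04]
orange 162 r 0.0547 turret 101.3
green 137 r 0.055 turret 102.2
blue 71 r 0.0476 turret 99.0
violet 186 r 0.1324 turret 264.2
```

Emit:
carry_out(
  rows=[
    [1,0.04,-0.2,0,0],
    [1,0.06,-0.2,0,0],
    [1,0.08,-0.2,0,0.4],
    [1,0.09,-0.2,0,0.4],
    [1,0.07,-0.2,0,0],
    [1,0,0,0,0],
    [1,0,0,0,0],
    [1,0,0,0,0],
  ],
)

```text
time: 10.02
ee_pos: [0.4314, 0.0474, 0.1311]
eef_rot: [0.947, 0.321, 0.003, 0.004]
ft_force: [0.5, 0.0, 0.2]
width: 0.0007
```

```bash
python3 -c "
from h import *
where(181,.112,.13);turret()"
```

```text
t 10.02 pos [0.4314 0.0474 0.1311] xaz 37.5 rel 182.9 r 0.1117 tilt -1.0 F [0.5 0.  0.2] w 0.001 q [ 0.39  0.03 -0.61  2.05  0.03  1.06  0.42]
target [0.4306 0.051  0.13  ] tool shift units [ 0.05 -0.11  0.04]
orange 162 r 0.0544 turret 80.7
green 134 r 0.0553 turret 79.7
blue 121 r 0.0543 turret 78.9
violet 144 r 0.0546 turret 79.4
```

Emit:
carry_out(
  rows=[
    [1,0,0,0,0],
    [1,0,0,0,0],
    [1,0,0,0,0],
    [1,0,0,0,0],
  ],
)

```text
time: 10.4
ee_pos: [0.4315, 0.0465, 0.1309]
eef_rot: [0.947, 0.321, 0.003, 0.003]
ft_force: [-0.0, -0.7, 0.2]
width: 0.0009
```

```bash
python3 -c "
from h import *
where(238,.114,.185);turret()"
```

```text
t 10.4 pos [0.4315 0.0465 0.1309] xaz 37.5 rel 183.4 r 0.1119 tilt -1.0 F [-0.  -0.7  0.2] w 0.001 q [ 0.39  0.04 -0.61  2.05  0.03  1.06  0.42]
target [ 0.4933 -0.0367  0.185 ] tool shift units [-0.05  3.47 -1.77]
orange 159 r 0.0551 turret 61.8
green 151 r 0.0551 turret 62.6
blue 112 r 0.0549 turret 64.5
violet 112 r 0.053 turret 63.9
```

Second click done: the turret is at 60°. Now lift, go back and push again.

Emit:
carry_out(
  rows=[
    [1,-0.1,0,-0.7,0],
    [1,0,0,-0.7,0],
    [1,0,0,-0.5,0],
    [1,0,0.6,0,0],
    [1,0,0.6,0,0],
    [1,0,0.6,0,0],
    [1,0,0.6,0,0],
    [1,0,0.6,0,0],
    [1,0,0.3,0,-1],
    [1,0,0,0,0],
  ],
)

```text
time: 11.28
ee_pos: [0.4928, -0.0438, 0.187]
eef_rot: [0.932, 0.362, 0.0, 0.003]
ft_force: [-0.7, 0.2, -0.3]
width: 0.0007
```

```bash
python3 -c "
from h import *
where(238,.112,.13);turret()"
```

```text
t 11.28 pos [ 0.4928 -0.0438  0.187 ] xaz 42.5 rel 239.2 r 0.1207 tilt -1.0 F [-0.7  0.2 -0.3] w 0.001 q [ 0.48  0.11 -0.52  1.84  0.07  1.2   0.68]
target [ 0.4942 -0.0349  0.13  ] tool shift units [ 0.24 -0.2   1.9 ]
orange 163 r 0.055 turret 62.0
green 146 r 0.0544 turret 62.6
blue 127 r 0.0545 turret 62.8
violet 221 r 0.1337 turret 267.8
```

Emit:
carry_out(
  rows=[
    [1,0.2,-0.2,0,0],
    [1,0.05,-0.05,0.5,0],
    [1,0,0,0.6,0],
    [1,0,0,0.6,0],
    [1,0,0,0.15,0],
    [1,0,0,0,0],
  ],
)

```text
time: 11.83
ee_pos: [0.4918, -0.0274, 0.1284]
eef_rot: [0.935, 0.355, 0.0, 0.002]
ft_force: [0.1, 0.6, 0.2]
width: 0.0003
```

```bash
python3 -c "
from h import *
where(220,.112,.13);where(200,.112,.13);"
```

```text
t 11.83 pos [ 0.4918 -0.0274  0.1284] xaz 41.6 rel 235.2 r 0.1063 tilt -1.0 F [0.1 0.6 0.2] w 0.0 q [ 0.45  0.17 -0.53  1.91  0.11  1.08  0.6 ]
target [ 0.4651 -0.0153  0.13  ] tool shift units [-0.4  -0.89 -0.06]
t 11.83 pos [ 0.4918 -0.0274  0.1284] xaz 41.6 rel 235.2 r 0.1063 tilt -1.0 F [0.1 0.6 0.2] w 0.0 q [ 0.45  0.17 -0.53  1.91  0.11  1.08  0.6 ]
target [0.4417 0.0158 0.13  ] tool shift units [-0.29 -2.19 -0.06]
```

Emit:
carry_out(
  rows=[
    [1,-0.2,-0.25,0,0],
    [1,-0.15,-0.3,0,0],
    [1,-0.05,-0.3,0,0],
    [1,0,-0.25,0,0],
    [1,0.02,-0.25,0,0],
    [1,0.03,-0.25,0,0],
    [1,0.04,-0.25,0,0],
    [1,0.06,-0.2,0,0],
    [1,0,0,0,0],
  ],
)

```text
time: 12.58
ee_pos: [0.4421, 0.0192, 0.1323]
eef_rot: [0.935, 0.355, 0.003, 0.005]
ft_force: [0.4, -0.9, -0.4]
width: 0.0001
```

```bash
python3 -c "
from h import *
where(182,.112,.13);turret()"
```

```text
t 12.58 pos [0.4421 0.0192 0.1323] xaz 41.6 rel 198.5 r 0.1101 tilt -0.9999 F [ 0.4 -0.9 -0.4] w 0.0 q [ 0.42  0.05 -0.58  2.03  0.04  1.06  0.55]
target [0.4309 0.0491 0.13  ] tool shift units [ 0.38 -0.99  0.07]
orange 148 r 0.0552 turret 39.4
green 155 r 0.0542 turret 39.6
blue 83 r 0.052 turret 44.9
violet 182 r 0.1327 turret 264.0
```

Emit:
carry_out(
  rows=[
    [1,0.04,-0.2,0,0],
    [1,0.06,-0.2,0,0],
    [1,0.08,-0.2,0,0.4],
    [1,0.09,-0.2,0,0.4],
    [1,0.05,-0.1,0,0],
    [1,0,0,0,0],
    [1,0,0,0,0],
    [1,0,0,0,0],
    [1,0,0,0,0],
    [1,0,0,0,0],
    [1,0,0,0,0],
    [1,0,0,0,0],
    [1,0,0,0,0],
  ],
)

```text
time: 13.72
ee_pos: [0.4306, 0.0472, 0.1313]
eef_rot: [0.947, 0.322, 0.002, 0.004]
ft_force: [-0.8, 0.3, -0.5]
width: 0.0002
```

```bash
python3 -c "
from h import *
where(182,.112,.185);im=turret()
cv2.imwrite('pics/s3.png',cv2.resize(im[120:300,140:340],None,fx=3,fy=3,interpolation=cv2.INTER_CUBIC))"
```

```text
t 13.72 pos [0.4306 0.0472 0.1313] xaz 37.6 rel 182.9 r 0.1126 tilt -1.0 F [-0.8  0.3 -0.5] w 0.0 q [ 0.39  0.03 -0.61  2.05  0.03  1.06  0.42]
target [0.4309 0.0491 0.185 ] tool shift units [ 0.05 -0.03 -1.79]
orange 115 r 0.0529 turret 4.7
green 163 r 0.0546 turret 2.2
blue 85 r 0.0561 turret 359.4
violet 119 r 0.0544 turret 4.5
```

View pics/s3.png

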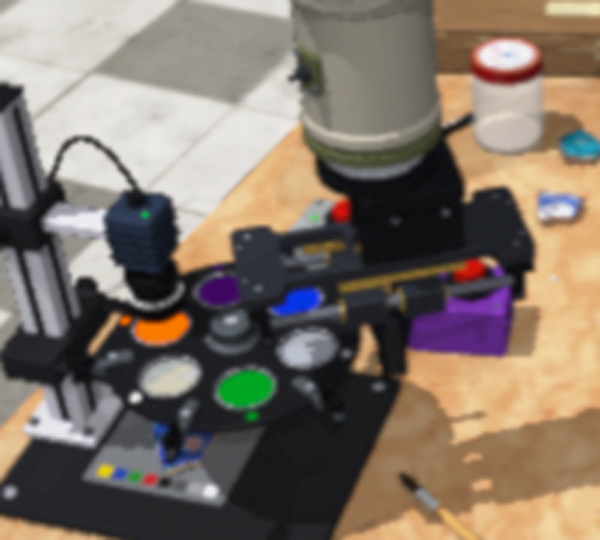

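Orange (crop (162,325)) sits under the lens. The remaining +2° is the same measuring bias I saw at the earlier stops. Now lift and go to the grey box's button at about (0.577, -0.161).

Emit:
carry_out(
  rows=[
    [1,-0.1,0,-0.7,0],
    [1,0,0,-0.8,0],
    [1,0,0,-0.8,0],
    [1,0,0,-0.6,0],
    [1,0,0,0,0],
  ],
)

```text
time: 14.18
ee_pos: [0.4262, 0.0456, 0.2206]
eef_rot: [0.947, 0.322, 0.0, 0.003]
ft_force: [0.3, 0.8, -0.2]
width: 0.0001
```

```bash
python3 -c "
from h import *
where();goto([.577,-.161,.2]);turret()"
```

```text
t 14.18 pos [0.4262 0.0456 0.2206] xaz 37.6 rel 183.3 r 0.1172 tilt -1.0 F [ 0.3  0.8 -0.2] w 0.0 q [ 0.41 -0.07 -0.59  1.94 -0.04  1.26  0.49]
target [ 0.577 -0.161  0.2  ] tool shift units [-0.22  8.52  0.73]
orange 113 r 0.0527 turret 4.6
green 160 r 0.0546 turret 1.9
blue 120 r 0.0549 turret 2.4
violet 223 r 0.1338 turret 268.0
```

Emit:
carry_out(
  rows=[
    [1,-0.55,0.71,0,0],
    [1,-0.55,0.71,0,0],
    [1,-0.55,0.71,0,0],
    [1,-0.55,0.71,0,0],
    [1,-0.55,0.71,0,0],
    [1,-0.55,0.71,0,0],
    [1,-0.55,0.71,0,0],
    [1,0.7,0.55,0,0],
    [1,0.7,0.55,0,0],
    [1,0.7,0.55,0,0],
    [1,0.7,0.55,0,0],
    [1,0.7,0.55,0,0],
    [1,0,0,0,0],
  ],
)

```text
time: 15.32
ee_pos: [0.5574, -0.1546, 0.203]
eef_rot: [0.947, 0.321, -0.008, -0.001]
ft_force: [-0.4, 0.4, -0.5]
width: 0.0008
```

Run:
```python
from h import *
where();goto([.577,-.161,.11])
st=read_state();w=camera('wrist')
for r in pinpoint('release_top','wrist')[:2]:print('w',r['conf'],r['xy'],onz('wrist',r['xy'],.075,st))
i=camera('side')
for r in pinpoint('release_top','side')[:3]:print('s',r['conf'],r['xy'],onz('side',r['xy'],.075))
hsv=cv2.cvtColor(w,cv2.COLOR_BGR2HSV)
m=cv2.inRange(hsv,(0,180,100),(6,255,255))|cv2.inRange(hsv,(174,180,100),(180,255,255))
k,l,s,ce=cv2.connectedComponentsWithStats(m)
for j in range(1,k):
    if s[j,4]>100:print(s[j],ce[j],onz('wrist',ce[j],.075,st))
cv2.imwrite('pics/w4.png',cv2.hconcat([w[:, :],cv2.resize(i[120:300,200:360],(160*400//180,400))])[:, :800])
```

```text
t 15.32 pos [ 0.5574 -0.1546  0.203 ] xaz 37.4 rel 267.1 r 0.2218 tilt -0.9999 F [-0.4  0.4 -0.5] w 0.001 q [ 0.51  0.29 -0.38  1.61  0.12  1.28  0.76]
target [ 0.577 -0.161  0.11 ] tool shift units [0.43 0.58 3.09]
w 0.8 [240.9, 84.0] [ 0.45260378 -0.12709205  0.075     ]
w 0.56 [342.6, 211.5] [ 0.5781156  -0.16050246  0.075     ]
s 0.71 [332.2, 168.5] [ 0.43073322 -0.31803805  0.075     ]
s 0.64 [430.1, 189.4] [ 0.16594878 -0.31979306  0.075     ]
s 0.61 [370.4, 206.0] [ 0.28715013 -0.19849743  0.075     ]
[  0   3  24  37 656] [ 9.22256098 21.68140244] [ 0.29701036 -0.19400374  0.075     ]
[225  69  34  33 824] [240.34587379  85.09101942] [ 0.45270348 -0.128017    0.075     ]
[330 197  29  29 580] [342.86724138 211.96206897] [ 0.57855191 -0.16069012  0.075     ]
```

View pics/w4.png

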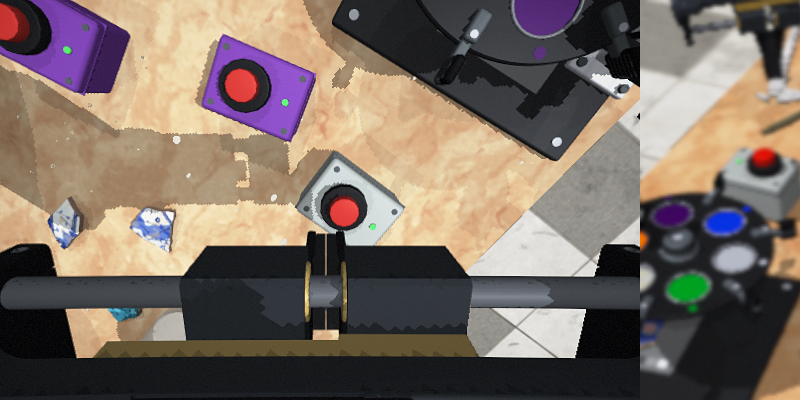

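The wrist view puts the grey box's button at (343,212), which is (0.578, -0.161); the purple look-alike is apart at (241,85). Aligning above the button.

Emit:
carry_out(
  rows=[
    [1,0.25,0.3,0,0],
    [1,0.2,0.28,0.6,0],
    [1,0,0,0.8,0],
    [1,0,0,0.8,0],
    [1,0,0,0,0],
  ],
)

```text
time: 15.93
ee_pos: [0.5717, -0.1634, 0.1394]
eef_rot: [0.948, 0.319, -0.007, 0.003]
ft_force: [-1.2, -0.5, -0.3]
width: 0.0005
```

```bash
python3 -c "
from h import *
where();goto([.578,-.161,.089])"
```

```text
t 15.93 pos [ 0.5717 -0.1634  0.1394] xaz 37.2 rel 270.5 r 0.232 tilt -0.9999 F [-1.2 -0.5 -0.3] w 0.001 q [ 0.49  0.37 -0.37  1.64  0.15  1.17  0.74]
target [ 0.578 -0.161  0.089] tool shift units [0.24 0.06 1.68]
```

Emit:
carry_out(
  rows=[
    [1,0.24,0.08,0.4,0],
    [1,0.05,0.03,0.5,0],
    [1,0,0,0.4,0],
    [1,0,0,0,0],
    [1,0,0,0,0],
  ],
)

```text
time: 16.35
ee_pos: [0.5785, -0.1627, 0.1041]
eef_rot: [0.948, 0.318, -0.006, 0.005]
ft_force: [0.3, -0.7, -0.1]
width: 0.0005
```

```bash
python3 -c "
from h import *
where();goto([.578,-.161,.089])"
```

```text
t 16.35 pos [ 0.5785 -0.1627  0.1041] xaz 37.1 rel 272.2 r 0.2323 tilt -0.9999 F [ 0.3 -0.7 -0.1] w 0.0 q [ 0.48  0.41 -0.36  1.66  0.18  1.1   0.71]
target [ 0.578 -0.161  0.089] tool shift units [ 0.03 -0.06  0.5 ]
```

Emit:
carry_out(
  rows=[
    [1,0,-0.05,0.2,0],
    [1,0,0,0.2,0],
    [1,0,0,0.12,0],
    [1,0,0,0.1,0],
    [1,0,0,0.06,0],
    [1,0,0,0.06,0],
    [1,0,0,0,0],
  ],
)

```text
time: 16.93
ee_pos: [0.5785, -0.1623, 0.0845]
eef_rot: [0.948, 0.318, -0.004, 0.006]
ft_force: [-2.4, 0.8, 3.1]
width: 0.0005
```

Emit:
carry_out(
  rows=[
    [1,0,0,0.08,0],
    [1,0,0,0.08,0],
    [1,0,0,0.1,0],
  ],
)

```text
time: 17.18
ee_pos: [0.5788, -0.1624, 0.0829]
eef_rot: [0.948, 0.318, -0.004, 0.007]
ft_force: [-17.5, 3.4, 36.5]
width: 0.0004
```

36 N against a hard stop, so the button is fully down. Coming up.

Emit:
carry_out(
  rows=[
    [1,0,0,-0.4,0],
    [1,0,0,-0.6,0],
    [1,0,0,-0.8,0],
    [1,0,0,-0.8,0],
    [1,0,0,-0.8,0],
    [1,0,0,0,0],
    [1,0,0,0,0],
  ],
)

```text
time: 17.77
ee_pos: [0.5795, -0.1608, 0.1905]
eef_rot: [0.948, 0.318, -0.004, 0.008]
ft_force: [-0.3, 0.6, -0.9]
width: 0.0005
```

Run:
```python
from h import *
where();im=turret();t=camera('top');w=camera('wrist')
cv2.imwrite('pics/end.png',cv2.vconcat([cv2.hconcat([cv2.resize(im[120:300,140:340],(400,300)),cv2.resize(t[60:210,190:390],(400,300))]),cv2.resize(w,(800,500))[:300]]))
```

```text
t 17.77 pos [ 0.5795 -0.1608  0.1905] xaz 37.0 rel 272.5 r 0.2305 tilt -0.9999 F [-0.3  0.6 -0.9] w 0.001 q [ 0.49  0.33 -0.37  1.58  0.14  1.26  0.73]
orange 112 r 0.0529 turret 4.6
green 160 r 0.0546 turret 1.9
blue 120 r 0.0549 turret 2.4
violet 224 r 0.1338 turret 268.0
```

View pics/end.png

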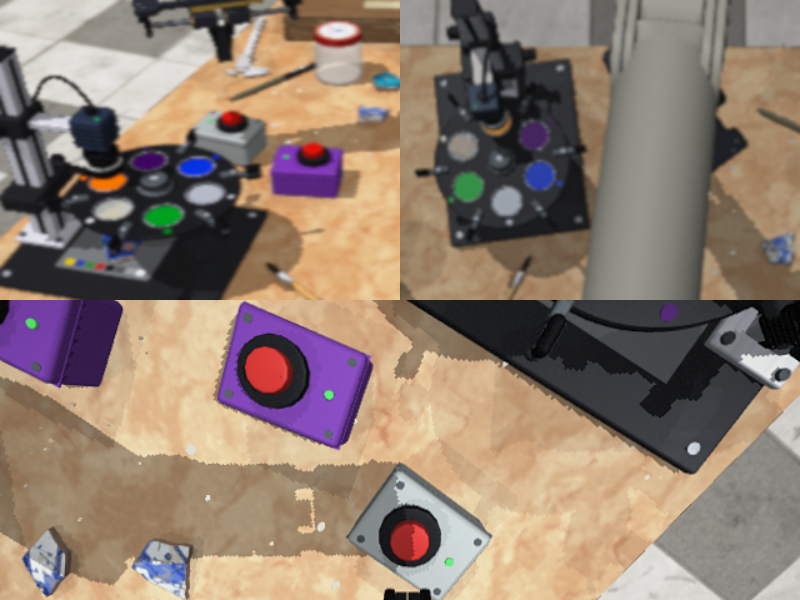

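The final pictures show orange under the lens (side (107,182)), the grey box's button up again (side (232,120)), and the sherds, jar and pen not visibly moved. Handing in.

```bash
python3 -c "
from bench import *
print(close_job())"
```

```text
the job is handed in; nothing more can be done
None
```

The orange filter is home under the lens, the red button on the grey box has been pressed fully down and let up, and the job is handed in at about 18 s. `close_job()` reported no verdict.

**Turret:** I turned it clockwise in three clicks with shut fingers. Each push was on one side of a tab.

**Button:** The press went about 6.1 mm down and met a hard stop at about 36 N. The button looks raised again in the last pictures.

**Last checks:**
- The arm hangs free above the box, with under 1.2 N measured.
- The sherds, jar and pen that show in the last pictures look unmoved.
- My camera fit reads the turret at about 2° past its stop from green and blue. It read the same offset at the two stops before, so I take it as measuring bias.
- The orange reading of 4.6° is unreliable because the lens partly hides that filter, and the violet reading was a false match.

**Disagreement with the task text:** The turret started about 23° off a stop (157°), although the text says it starts at one. It clicked normally from the first push on.

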